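# Square a carrier box up in the corner stop

### The job

Without gripping or lifting it, push the flat carrier box across the bench with the fingertips until it sits squarely in the blue L-shaped corner stop: the long side that already looks towards the long bar (the hinge side) flat against it, and its end flush against the short bar. The box must stay flat on the bench all the way, and the jars, weights and loupe standing round the work must not be moved.

Things in the scene. Friction and masses are not known exactly. Their poses are not given: they have to be found in the camera images.
- carrier: flat hinged carrier box, lid shut, light grey with a clear printed lid, loose, 0.08 to 0.16 kg. Solid sides: own y -49 to +49 mm, own x -33 (front) to +34 mm (hinge side), 27 mm tall; a thin tab, not solid, juts 3 mm from the front. Origin: centre of its underside; z up. At the start its hinge side looks roughly towards the long bar
- corner_stop: blue L-shaped stop, two bars 14 mm tall, 16 wide, fixed. Origin: inner corner, at bench height. Long bar's inner face: plane x = 0, from y = 0 to -260 mm; short bar's: plane y = 0, from x = 0 to -70 mm. The box belongs at x < 0, y < 0; seated, its origin is at (-34, -49) mm in this frame, its axes parallel to these
- white_jar: small screw-cap jar with a white cap, 40 mm across, 42 mm tall; behind the stop. Bystander, loose, origin at the centre of its underside; must stay put
- black_jar: small screw-cap jar with a black cap, 34 mm across, 36 mm tall; behind the stop. Bystander, loose, origin at the centre of its underside; must stay put
- eyepiece: black cone-shaped eye loupe standing on the bench, 41 mm across, 34 mm tall. Bystander, loose, origin at the centre of its underside; must stay put
- steel_weight: grey metal calibration weight with a knob, 30 mm across, 42 mm tall. Bystander, loose, origin at the centre of its underside; must stay put
- brass_weight: yellow metal calibration weight with a knob, 19 mm across, 27 mm tall. Bystander, loose, origin at the centre of its underside; must stay put
Things that resemble listed ones, but are neither listed nor needed, are in the scene too. Leave any yellow look-alike of the carrier alone.

How it is judged:
At the end, for the whole second after the job is handed in: The box lies flat and at rest on the bench with its hinge side within about 3 mm of the long bar's inner face, its end within about 3 mm of the short bar's inner face, and within 0.04 rad of square to the stop (x of carrier in the frame of corner_stop between -0.0375 and -0.031 m and y of carrier in the frame of corner_stop between -0.0525 and -0.046 m and angle between the x axis of carrier and the x axis of corner_stop, either way round below 0.04 rad and height (world z) of carrier below 0.004 m and angle between carrier's own z axis and vertical below 0.04 rad and linear speed of carrier below 0.01 m/s); the robot touches nothing.
It fails at once if the carrier box is lifted off the bench or tipped (height (world z) of carrier above 0.008 m or angle between carrier's own z axis and vertical above 0.15 rad).
It fails at once if a jar, weight or the loupe is moved more than 10 mm (distance of any of white_jar, black_jar, eyepiece, steel_weight, brass_weight from where it was at the start of the episode above 0.01 m).
It also fails if it takes over 45 s, if anything falls off the work surface, if the arm or the gripper's body presses on something with over 40 N, if the wrist force passes 120 N, or if a joint passes its speed limit or range.

### The arm

A 6-joint arm with a two-finger parallel gripper is mounted at the origin on a cart in front of the work surface, level with it; the furniture and walls round the work are solid. World frame = base frame: x ahead of the robot, y to its left, z up, the work surface at z = 0. Lengths are in m, angles in rad, forces in N, time in s.
With the tool pointing down it reaches from about 0.3 to 0.875 m from the base axis. Payload 4.2 kg.
Tool frame: the origin (TCP) lies at the very end of the fingers, on their centre line; the grasp point (between the pads) lies robot.pinch_z behind it (robot.pinch_z is the distance from the TCP to the grasp point, in m); z points along the fingers, y is the line along which they close (so a half turn about z gives the same grasp; the last joint's range is limited). The gripper opens to 85 mm and grips with 20 to 120 N. Pads are 22 mm wide; open, the fingers measure 114 mm over their backs; the gripper's body (76 mm by 85 mm) begins 54 mm behind the grasp point. The pads swing forward as they close: fully open they stand 13 mm farther back than shut.
Start: joints at [1.103, 0.32, 1.565, -0, 1.257, -0.02], TCP at [0.249, 0.518, 0.231] pointing down, gripper open.
Joint ranges: [-3.11, 3.11], [-0.84, 2.01], [0.21, 2.61], [-1.34, 4.49], [0.05, 2.63], [-2.56, 2.56]. Speed limits (rad/s): [2.57, 2.57, 3.14, 3.14, 3.14, 3.14].

### API

Orientations are given as a unit quaternion [w, x, y, z].
In Python, from workcell import robot, eyes gives the robot as it stands.
- The arm moves only by the tool move_arm, never from a script. Its argument "series" is a list of rows, each an object with "slide": the shift along the world's x, y, z in m, a list of three; "rot": the turn, a rotation vector about the world's x, y, z in rad, a list of three. In form: [{"slide": [dx, dy, dz], "rot": [ax, ay, az]}, ...]. A call has 1 to 10 rows; each row is the pose to reach, as a shift and turn from the pose commanded when the call began; what a row does not reach only later rows make up. A row lasts 1/12 s, in which the tool goes at most 41.7 mm and 7.16 degrees, less where a joint would pass 70% of its speed; a pose out of reach is approached as far as the arm can. A call with a gripper value outside its range is refused whole. "fingers" is the finger opening in m, from 0 to 0.0854, set as the call begins (left out, the last holds). The fingers move at their own pace and stop on an object; the grip force is fixed at half the most. Time passes only in rows, so rows that repeat a pose let the fingers close. It gives the time, the measured TCP pose, the force, the opening and the grip force at its end, in the units of the state.
- robot.get_state(): the state, without advancing time (a new reading comes with each control period).
- eyes.capture(name): name is "scene" or "top"; returns a dict with "pixels" (400x640x3 uint8, blue, green, red), "range_z" (400x640 float32, m along the optical axis (not along the pixel's ray), 0 where there is no reading), "fx", "fy", "cx", "cy" (pixels), "dist" ([k1, k2, p1, p2, k3] as OpenCV has them; the pictures are not rectified), "pose" (4x4, takes a point from camera to world coordinates). Camera axes: x right, y up, looking along -z (the intrinsics and any distortion apply to the point x, -y, -z); pixel columns grow to the right and rows downward; lengths in m; the calibration is good to about 2 mm. A picture is of the moment at which its call begins.
- robot.sign_off(): hands the job in; it is judged then, once.
The state is a dict: "time": time; "q": joint angles; "qvel": joint speeds; "joint_torque": joint torques, N m; "eef_pos": TCP position; "tcp_rot": TCP orientation; "force": force on the tool from outside, world axes, zero at the start; "moment": the same for the moment, N m; "grip_width": finger opening in m; "finger_force": force on a finger pad.
Only numpy, scipy, OpenCV 4.12 (cv2) and the standard library are available. Lean on these libraries where they do the work, as an engineer would, in place of code of your own. Each camera call takes 0.05 s, during which the arm holds its last target. There are 200 camera calls.

## Working session

There is one attempt and no reset: what is moved stays moved. The work goes in short steps, Python scripts to look and compute and a tool call to move; the robot and the scene stay as the last step left them, time stands still between calls to the robot, and variables do not carry over. Pictures are saved under pics/ and viewed, at most 10 in all, crops included, and the job is handed in when it is done.

Besides the shell and the picture viewer there is one more tool, called as name(argument=value, ...), one argument or row to a line, values as JSON. move_arm: Moves the arm, as the interface text tells. Its arguments: {"type":"object","properties":{"series":{"type":"array","items":{"type":"object","properties":{"slide":{"type":"array","items":{"type":"number"}},"rot":{"type":"array","items":{"type":"number"}}}}},"fingers":{"type":"number"}},"required":["series"]}

```bash
mkdir -p pics; python3 - <<'E'
from workcell import robot, eyes
import cv2
for n in("top","scene"):
    c=eyes.capture(n); cv2.imwrite(f"pics/{n}0.png",c["pixels"]); print(n,c["fx"],c["fy"],c["cx"],c["cy"],c["dist"],c["pose"])
s=robot.get_state(); print(s["time"],s["eef_pos"],s["tcp_rot"],s["grip_width"],robot.pinch_z)
E
```

```text
top 366.23971026442473 366.23971026442473 321.34328094438143 199.41422807981596 [-0.03267671  0.          0.          0.          0.        ] [[-0.00136941  0.99861672 -0.05256214  0.552157  ]
 [-0.99997632 -0.001013    0.00680663 -0.07872228]
 [ 0.00674397  0.05257022  0.99859446  0.88329209]
 [ 0.          0.          0.          1.        ]]
scene 452.49159459823653 452.49159459823653 320.93911354395254 198.9283379002148 [-0.12378206  0.          0.          0.          0.        ] [[ 0.5766074   0.57634793 -0.57909151  0.00109486]
 [-0.8170183   0.40481083 -0.41062061 -0.50716136]
 [-0.00223782  0.70989524  0.70430372  0.74521578]
 [ 0.          0.          0.          1.        ]]
0.1 [0.24876745 0.51792631 0.23056206] [-1.95693471e-04  2.22044898e-01  9.75036116e-01 -7.72393815e-04] 0.0856262936707632 0.0187
```

View pics/top0.png

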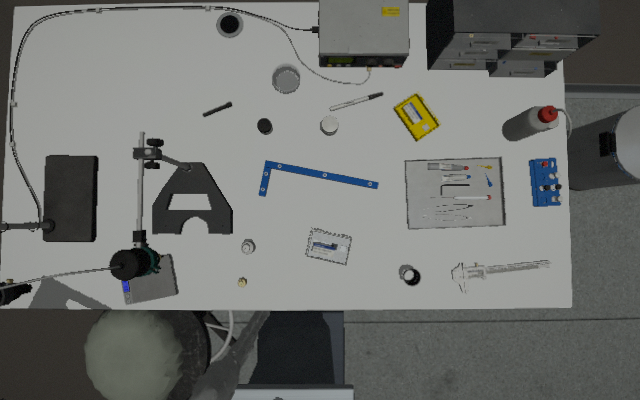

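View pics/scene0.png

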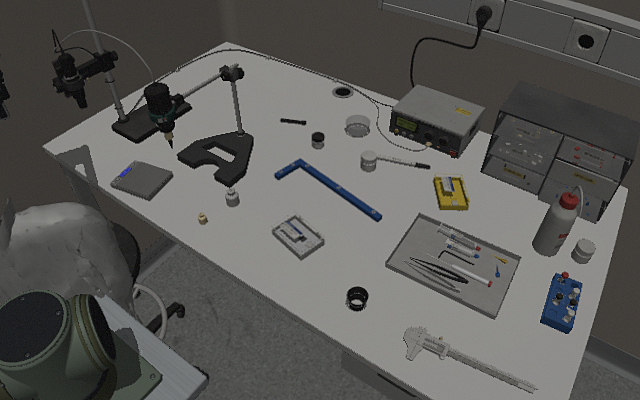

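The top view shows the blue stop (corner near px 265,165, long bar running to 378,185), the carrier at about (329,246), the steel weight (248,246), brass weight (242,282) and loupe (410,275). The jars sit behind the stop.

```bash
cat > h.py <<'E'
import numpy as np, cv2
def ray(c,uv):
    K=np.array([[c["fx"],0,c["cx"]],[0,c["fy"],c["cy"]],[0,0,1]])
    p=cv2.undistortPoints(np.asarray(uv,float).reshape(-1,1,2),K,np.array(c["dist"]))[:,0]
    d=np.c_[p[:,0],-p[:,1],-np.ones(len(p))]
    return d@c["pose"][:3,:3].T, c["pose"][:3,3]
def at_z(c,uv,z):
    d,o=ray(c,uv); return o+d*((z-o[2])/d[:,2])[:,None]
def cloud(c):
    v,u=np.mgrid[:400,:640]; d,o=ray(c,np.c_[u.ravel(),v.ravel()])
    P=o+d*c["range_z"].reshape(-1,1); P[c["range_z"].ravel()==0]=np.nan
    return P.reshape(400,640,3)
def rect(P):
    (x,y),(a,b),t=cv2.minAreaRect(P[:,:2].astype(np.float32)*1000)
    if a<b: a,b,t=b,a,t+90
    return x/1000,y/1000,a,b,(t+90)%180-90   # t: long axis direction, deg from world x
def project(c,P):
    K=np.array([[c["fx"],0,c["cx"]],[0,c["fy"],c["cy"]],[0,0,1]])
    q=(np.asarray(P)-c["pose"][:3,3])@c["pose"][:3,:3]*[1,-1,-1]
    return cv2.projectPoints(q.reshape(-1,1,3),np.zeros(3),np.zeros(3),K,np.array(c["dist"]))[0][:,0]
E
python3 - <<'E'
from workcell import eyes
from h import *
c=eyes.capture("top"); C=cloud(c); H=C[...,2]
im=c["pixels"].astype(int)
print("bench z",np.nanmedian(H[200:280,260:300]),np.nanstd(H[200:230,260:300]))
m=((im[...,0]-im[...,2]>50)&(im[...,0]>90)).astype(np.uint8); m[:,:255]=0;m[:,390:]=0
v,u=np.nonzero(m); P=at_z(c,np.c_[u,v],0.014); print("stop rect",rect(P),len(P), np.nanmedian(H[m>0]))
cv2.imwrite("pics/m.png",m*255)
for n,(x0,y0,x1,y1) in dict(carrier=(295,218,362,275),steel=(236,232,262,260),brass=(232,270,252,295),loupe=(395,258,425,292),black=(252,112,276,138),white=(316,110,342,138)).items():
    h=H[y0:y1,x0:x1]; k=h>0.012; v,u=np.nonzero(k); Q=C[y0:y1,x0:x1][k]
    print(n,len(Q),"top",np.percentile(Q[:,2],90).round(4),"rect",np.round(rect(Q),4))
im2=cv2.resize(c["pixels"][140:300,220:420],None,fx=4,fy=4,interpolation=cv2.INTER_CUBIC)
cv2.imwrite("pics/crop1.png",im2[:600])
# stop corner candidates from polygon
cn=max(cv2.findContours(m,0,2)[0],key=cv2.contourArea); ap=cv2.approxPolyDP(cn,3,True)[:,0]; print(ap.tolist()); print(at_z(c,ap,0.014).round(4))
E
```

```text
bench z -0.0005216863404783334 0.0015027630531268944
stop rect (0.5797510986328125, -0.0678385009765625, 273.6501159667969, 176.0518341064453, 78.6220932006836) 840 0.013502269823215618
carrier 373 top 0.0289 rect [ 0.4861 -0.1025 97.6037 68.4744 77.1805]
steel 143 top 0.0413 rect [ 0.4854  0.0883 29.0551 28.5438 51.1965]
brass 54 top 0.0268 rect [  0.4022   0.1035  18.3202  16.6564 -45.2128]
loupe 130 top 0.0342 rect [ 0.4161 -0.2925 39.4092 35.372   0.2463]
black 191 top 0.0369 rect [ 7.72400e-01  4.98000e-02  3.24799e+01  3.19242e+01 -6.71504e+01]
white 260 top 0.043 rect [ 7.73100e-01 -1.05100e-01  3.81528e+01  3.76861e+01 -2.75000e-02]
[[259, 194], [264, 195], [271, 167], [376, 187], [377, 182], [266, 161]]
[[ 0.611   0.0636  0.014 ]
 [ 0.6086  0.0517  0.014 ]
 [ 0.6755  0.0355  0.014 ]
 [ 0.6274 -0.2151  0.014 ]
 [ 0.6394 -0.2176  0.014 ]
 [ 0.69    0.0475  0.014 ]]
```

View pics/crop1.png

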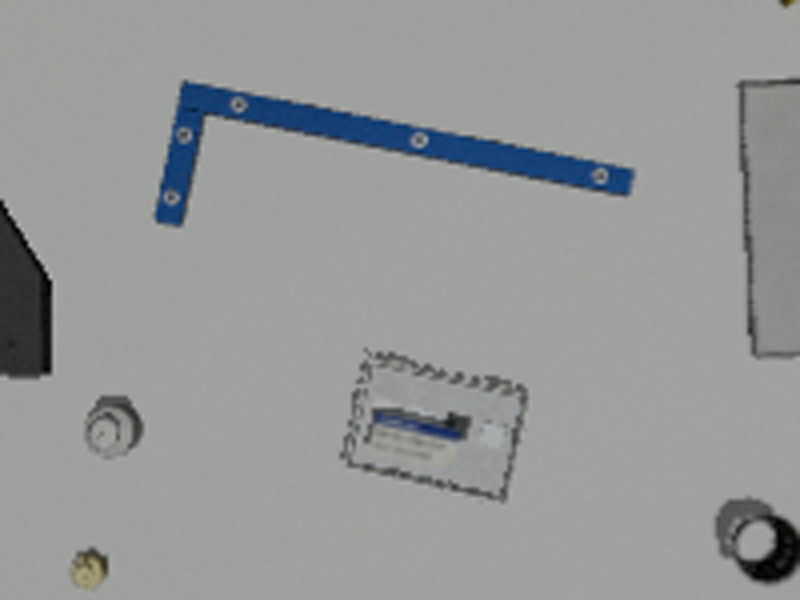

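The crop shows the box edges about 2° off the bar. The stop's inner corner is at crop (205,113) and the carrier centre at about (437,425). Next I'll refine the fit and check for tall obstacles on the transfer path.

```bash
cat >> h.py <<'E'
def stop(c):
    im=c["pixels"].astype(int)
    m=((im[...,0]-im[...,2]>50)&(im[...,0]>90)).astype(np.uint8); m[:,:255]=0;m[:,390:]=0;m[150:]*=1;m[215:]=0
    m=cv2.morphologyEx(m,cv2.MORPH_CLOSE,np.ones((3,3)))
    v,u=np.nonzero(m); P=at_z(c,np.c_[u,v],0.014)[:,:2]
    yaw=np.deg2rad(-10.9)
    for _ in range(4):   # centre line of each bar
        R=np.array([[np.cos(yaw),-np.sin(yaw)],[np.sin(yaw),np.cos(yaw)]]); L=P@R
        xm=L[:,0].max(); ym=L[:,1].max()
        k=(L[:,0]>xm-.02)&(L[:,1]<ym-.02); A=np.polyfit(L[k,1],L[k,0],1)
        yaw+=-np.arctan(A[0])
    xc=np.mean(L[k,0]); s=(L[:,1]>ym-.02)&(L[:,0]<xm-.025); yc=np.mean(L[s,1])
    ext=(np.ptp(L[k,0])*1e3, np.ptp(L[:,0])*1e3,np.ptp(L[:,1])*1e3)
    return R@np.array([xc-.008,yc-.008]),yaw,ext
E
python3 - <<'E'
from workcell import eyes
from h import *
c=eyes.capture("top"); o,yaw,e=stop(c); print("corner",o,np.rad2deg(yaw),e)
for n in ("top","scene"):
    C=cloud(eyes.capture(n)).reshape(-1,3); C=C[np.isfinite(C).all(1)]
    print(n)
    for x in np.arange(-.1,.8,.1):
        print(round(x,1),[ (round(float(C[k,2].max()),2) if (k:=(abs(C[:,0]-x)<.05)&(abs(C[:,1]-y)<.05)&(C[:,2]>-.05)).sum()>3 else None) for y in np.arange(.7,-.45,-.1)])
E
```

```text
corner [0.67430336 0.03713291] -11.191508298953348 (np.float64(15.087597147789733), np.float64(84.25704151156688), np.float64(273.7477136455703))
top
-0.1 [None, None, None, None, None, None, None, None, None, None, None, None]
0.0 [None, None, None, None, None, None, None, None, None, None, None, None]
0.1 [-0.02, None, -0.05, -0.05, None, None, 0.05, 0.0, 0.0, 0.0, None, None]
0.2 [-0.02, None, 0.25, -0.05, None, 0.18, 0.18, -0.0, 0.0, 0.0, None, None]
0.3 [0.0, 0.0, 0.0, 0.0, 0.0, 0.0, 0.0, 0.0, 0.0, 0.0, 0.0, 0.0]
0.4 [0.0, 0.0, 0.24, 0.02, 0.26, 0.26, 0.03, 0.01, 0.03, 0.0, 0.04, 0.01]
0.5 [0.0, 0.16, 0.02, 0.37, 0.36, 0.27, 0.05, 0.03, 0.03, 0.03, 0.02, 0.02]
0.6 [0.0, 0.02, 0.02, 0.0, 0.21, 0.22, 0.02, 0.02, 0.02, 0.02, 0.02, 0.02]
0.7 [0.01, 0.02, 0.02, 0.0, 0.22, 0.22, 0.02, 0.02, 0.02, 0.02, 0.03, 0.02]
scene
-0.1 [None, None, None, None, None, None, None, 0.21, None, None, None, None]
0.0 [None, None, None, None, None, 0.19, 0.21, 0.21, 0.21, None, None, None]
0.1 [None, None, None, None, 0.2, 0.25, 0.21, 0.21, 0.2, 0.0, None, None]
0.2 [0.08, None, 0.31, 0.3, None, 0.21, 0.21, None, -0.0, None, None, None]
0.3 [0.29, 0.3, 0.31, 0.01, 0.0, 0.0, 0.0, 0.0, 0.0, 0.0, 0.0, 0.0]
0.4 [0.4, 0.32, 0.35, 0.37, 0.26, 0.26, 0.03, 0.0, 0.03, 0.0, 0.04, 0.01]
0.5 [0.38, 0.37, 0.26, 0.37, 0.36, 0.26, 0.04, 0.03, 0.03, 0.03, 0.02, 0.02]
0.6 [0.34, 0.23, 0.21, 0.0, 0.21, 0.22, 0.02, 0.02, 0.02, 0.02, 0.02, 0.02]
0.7 [0.3, 0.02, 0.02, 0.0, 0.21, 0.22, 0.02, 0.02, 0.02, 0.01, 0.03, 0.02]
```

```bash
python3 - <<'E'
from workcell import eyes
from h import *
for n in ("top","scene"):
    C=cloud(eyes.capture(n)).reshape(-1,3); C=C[np.isfinite(C).all(1)]
    C=C[(C[:,2]>.1)&(C[:,0]>.26)&(C[:,0]<.6)]
    for y in np.arange(.56,.1,-.04):
        k=abs(C[:,1]-y)<.02
        if k.sum()>4: print(n,round(y,2),"minx",np.percentile(C[k,0],3).round(3),"z of it",C[k][np.argsort(C[k,0])[:3],2].round(2))
E
```

```text
top 0.56 minx 0.527 z of it [0.15 0.15 0.15]
top 0.52 minx 0.4 z of it [0.19 0.2  0.16]
top 0.48 minx 0.398 z of it [0.23 0.22 0.22]
top 0.36 minx 0.453 z of it [0.36 0.36 0.36]
top 0.32 minx 0.462 z of it [0.36 0.35 0.36]
top 0.28 minx 0.453 z of it [0.25 0.25 0.26]
top 0.24 minx 0.451 z of it [0.2 0.2 0.2]
scene 0.56 minx 0.271 z of it [0.24 0.25 0.25]
scene 0.52 minx 0.377 z of it [0.3  0.31 0.3 ]
scene 0.48 minx 0.397 z of it [0.22 0.23 0.23]
scene 0.44 minx 0.431 z of it [0.35 0.35 0.35]
scene 0.4 minx 0.44 z of it [0.36 0.36 0.36]
scene 0.36 minx 0.45 z of it [0.37 0.37 0.36]
scene 0.32 minx 0.461 z of it [0.36 0.36 0.36]
scene 0.28 minx 0.448 z of it [0.2  0.19 0.19]
scene 0.24 minx 0.447 z of it [0.2  0.2  0.19]
scene 0.2 minx 0.458 z of it [0.2  0.2  0.19]
```

move_arm(
  series=[
    {"slide": [0.005, -0.04, 0], "rot": [0, 0, 0.025]},
    {"slide": [0.01, -0.08, 0], "rot": [0, 0, 0.05]},
    {"slide": [0.015, -0.12, 0], "rot": [0, 0, 0.075]},
    {"slide": [0.02, -0.16, 0], "rot": [0, 0, 0.1]},
    {"slide": [0.025, -0.2, 0], "rot": [0, 0, 0.125]},
    {"slide": [0.03, -0.24, 0], "rot": [0, 0, 0.15]},
    {"slide": [0.04, -0.28, 0], "rot": [0, 0, 0.175]},
    {"slide": [0.05, -0.32, 0], "rot": [0, 0, 0.2]},
    {"slide": [0.06, -0.36, 0], "rot": [0, 0, 0.225]},
    {"slide": [0.07, -0.4, 0], "rot": [0, 0, 0.256]},
  ],
  fingers=0.05,
)

```text
time: 1.23
eef_pos: [0.3188, 0.1166, 0.2317]
tcp_rot: [0.001, 0.095, 0.996, 0.0]
force: [1.5, -0.2, 0.6]
grip_width: 0.05
finger_force: 0.0
```

move_arm(
  series=[
    {"slide": [0.015, -0.03, -0.02], "rot": [0, 0, 0]},
    {"slide": [0.03, -0.06, -0.04], "rot": [0, 0, 0]},
    {"slide": [0.045, -0.09, -0.06], "rot": [0, 0, 0]},
    {"slide": [0.06, -0.12, -0.08], "rot": [0, 0, 0]},
    {"slide": [0.075, -0.15, -0.1], "rot": [0, 0, 0]},
    {"slide": [0.09, -0.18, -0.12], "rot": [0, 0, 0]},
    {"slide": [0.105, -0.207, -0.14], "rot": [0, 0, 0]},
    {"slide": [0.105, -0.207, -0.18], "rot": [0, 0, 0]},
    {"slide": [0.105, -0.207, -0.21], "rot": [0, 0, 0]},
    {"slide": [0.105, -0.207, -0.225], "rot": [0, 0, 0]},
  ],
)

```text
time: 2.07
eef_pos: [0.4221, -0.089, 0.0034]
tcp_rot: [-0.003, 0.097, 0.995, 0.0]
force: [0.0, 1.0, -0.7]
grip_width: 0.0499
finger_force: 0.0
```

```bash
python3 - <<'E'
from workcell import robot, eyes
import cv2
s=robot.get_state(); print(s["eef_pos"],s["force"],s["time"],s["tcp_rot"])
c=eyes.capture("scene"); cv2.imwrite("pics/s1.png",cv2.resize(c["pixels"][130:330,170:420],None,fx=3,fy=3))
E
```

```text
[ 0.42214906 -0.0889716   0.00339067] [ 0.01343557  1.03378297 -0.67747524] 2.0667 [-2.52748534e-03  9.65637569e-02  9.95323509e-01  4.06427739e-04]
```

View pics/s1.png

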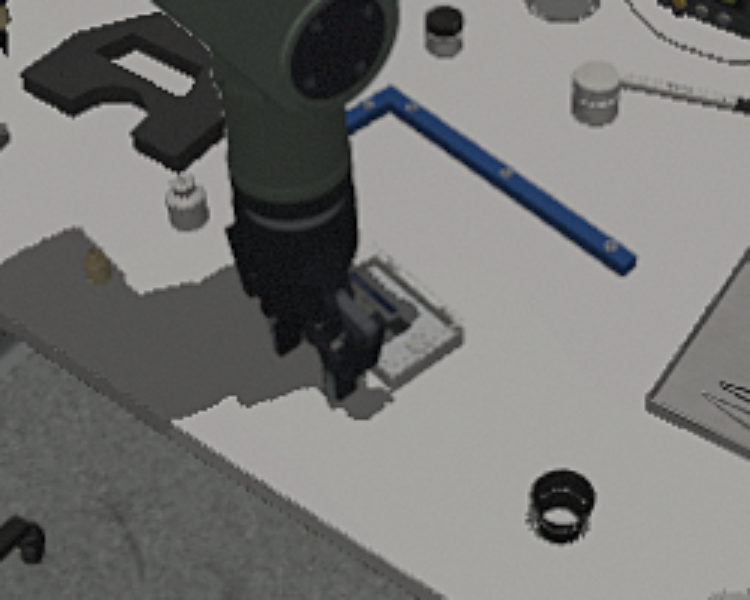

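Both fingertips stand just in front of the box's front face (about 350,375), and nothing is disturbed. Now I'll push along the stop's x axis.

move_arm(
  series=[
    {"slide": [0.0098, -0.0019, 0.002], "rot": [0, 0, 0]},
    {"slide": [0.0147, -0.0028, 0.002], "rot": [0, 0, 0]},
    {"slide": [0.0196, -0.0038, 0.002], "rot": [0, 0, 0]},
    {"slide": [0.0245, -0.0048, 0.002], "rot": [0, 0, 0]},
    {"slide": [0.0314, -0.0061, 0.002], "rot": [0, 0, 0]},
    {"slide": [0.0392, -0.0076, 0.002], "rot": [0, 0, 0]},
    {"slide": [0.047, -0.0091, 0.002], "rot": [0, 0, 0]},
    {"slide": [0.0548, -0.0106, 0.002], "rot": [0, 0, 0]},
    {"slide": [0.06, -0.0117, 0.002], "rot": [0, 0, 0]},
    {"slide": [0.0638, -0.0124, 0.002], "rot": [0, 0, 0]},
  ],
)

```text
time: 2.95
eef_pos: [0.4888, -0.1013, 0.0084]
tcp_rot: [0.0, 0.096, 0.995, 0.0]
force: [-1.7, 0.7, 0.9]
grip_width: 0.0503
finger_force: 0.6
```

```bash
cat >> h.py <<'E'
def R2(t): return np.array([[np.cos(t),-np.sin(t)],[np.sin(t),np.cos(t)]])
O=np.array([.6743,.0371]); Y=np.deg2rad(-11.0)
def report(robot):
    s=robot.get_state(); print("t",s["time"],"tcp in stop",(R2(Y).T@(s["eef_pos"][:2]-O)*1e3).round(1),"z",s["eef_pos"][2].round(4),"yaw y",np.rad2deg(2*np.arctan2(s["tcp_rot"][2],s["tcp_rot"][1]))-90,"F",np.round(s["force"],1))
E
python3 - <<'E'
from workcell import robot, eyes
from h import *
report(robot)
c=eyes.capture("top"); cv2.imwrite("pics/t1.png",cv2.resize(c["pixels"][140:300,220:420],None,fx=4,fy=4)[:600])
E
```

```text
t 2.95 tcp in stop [-155.7 -171.3] z 0.0084 yaw y 79.01156066796784 F [-1.7  0.7  0.9]
```

View pics/t1.png

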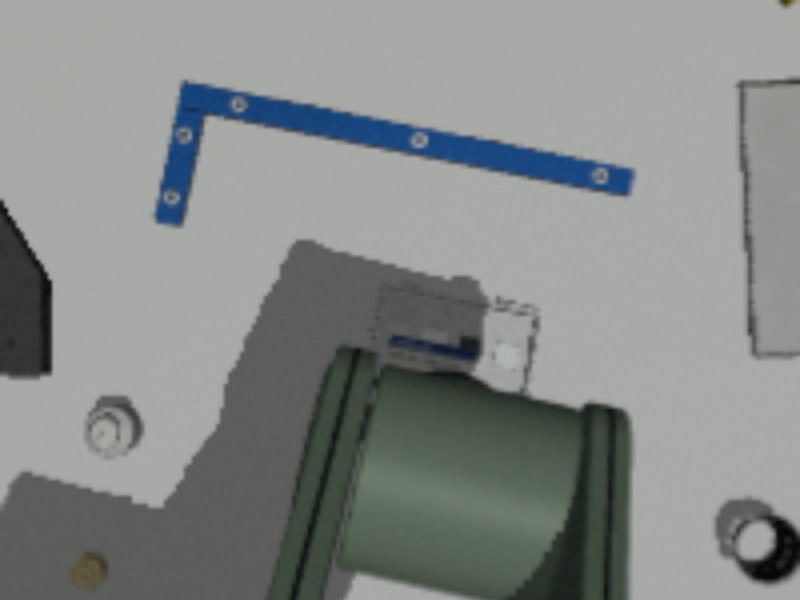

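The box is moving square; its far edge at crop (380,288)–(538,312) is parallel to the bar. I'll keep pushing.

move_arm(
  series=[
    {"slide": [0.0049, -0.001, -0.001], "rot": [0, 0, 0]},
    {"slide": [0.0118, -0.0023, -0.001], "rot": [0, 0, 0]},
    {"slide": [0.0196, -0.0038, -0.001], "rot": [0, 0, 0]},
    {"slide": [0.0275, -0.0053, -0.001], "rot": [0, 0, 0]},
    {"slide": [0.0353, -0.0069, -0.001], "rot": [0, 0, 0]},
    {"slide": [0.0432, -0.0084, -0.001], "rot": [0, 0, 0]},
    {"slide": [0.051, -0.0099, -0.001], "rot": [0, 0, 0]},
    {"slide": [0.0579, -0.0113, -0.001], "rot": [0, 0, 0]},
    {"slide": [0.0628, -0.0122, -0.001], "rot": [0, 0, 0]},
    {"slide": [0.0648, -0.0126, -0.001], "rot": [0, 0, 0]},
  ],
)

```text
time: 3.83
eef_pos: [0.5536, -0.1139, 0.0073]
tcp_rot: [0.0, 0.096, 0.995, 0.0]
force: [-0.9, 0.1, 0.9]
grip_width: 0.0499
finger_force: 0.6
```

```bash
cat >> h.py <<'E'
def box(c):
    "box top points in the stop frame: height 20-34 mm, behind the bars"
    C=cloud(c).reshape(-1,3); L=(C[:,:2]-O)@R2(Y)
    k=(C[:,2]>.02)&(C[:,2]<.034)&(L[:,0]<.004)&(L[:,0]>-.12)&(L[:,1]<.01)&(L[:,1]>-.26)
    L=L[k]*1e3
    print("x pct",np.percentile(L[:,0],[1,50,99]).round(1),"y pct",np.percentile(L[:,1],[1,50,99]).round(1),"n",len(L))
    return L
E
python3 - <<'E'
from workcell import robot, eyes
from h import *
report(robot)
c=eyes.capture("top"); L=box(c)
for y in range(-230,-110,10):
    k=abs(L[:,1]-y)<5
    if k.sum()>2: print(y,L[k,0].max().round(1),end=" | ")
cv2.imwrite("pics/t2.png",cv2.resize(c["pixels"][150:250,250:400],None,fx=5,fy=5))
E
```

```text
t 3.8333 tcp in stop [ -89.6 -171.3] z 0.0073 yaw y 79.00706654211282 F [-0.9  0.1  0.9]
x pct [-21.9 -14.2 -12. ] y pct [-221.  -168.8 -123.8] n 23
-220 -13.9 | -140 -11.9 |
```

View pics/t2.png

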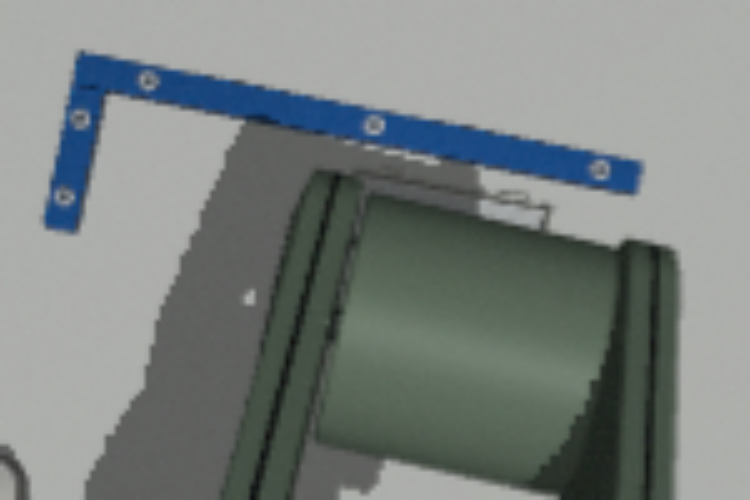

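Gap to the bar is about 11 mm and parallel (box edge (360,172)–(550,207) in the crop). I'll push 8 mm more, then back off and rise.

move_arm(
  series=[
    {"slide": [0.003, -0.0006, 0], "rot": [0, 0, 0]},
    {"slide": [0.006, -0.0012, 0], "rot": [0, 0, 0]},
    {"slide": [0.0078, -0.0015, 0], "rot": [0, 0, 0]},
    {"slide": [0.0078, -0.0015, 0], "rot": [0, 0, 0]},
    {"slide": [-0.002, 0.0004, 0], "rot": [0, 0, 0]},
    {"slide": [-0.012, 0.0023, 0], "rot": [0, 0, 0]},
    {"slide": [-0.012, 0.0023, 0.03], "rot": [0, 0, 0]},
    {"slide": [-0.012, 0.0023, 0.065], "rot": [0, 0, 0]},
    {"slide": [-0.012, 0.0023, 0.1], "rot": [0, 0, -0.12]},
    {"slide": [-0.012, 0.0023, 0.1], "rot": [0, 0, -0.24]},
  ],
  fingers=0.05,
)

```text
time: 4.72
eef_pos: [0.5433, -0.112, 0.1138]
tcp_rot: [0.006, 0.217, 0.976, 0.0]
force: [1.1, -0.6, -0.3]
grip_width: 0.0498
finger_force: 0.0
```

move_arm(
  series=[
    {"slide": [0.005, -0.01, 0], "rot": [0, 0, -0.12]},
    {"slide": [0.01, -0.02, 0], "rot": [0, 0, -0.24]},
    {"slide": [0.015, -0.03, 0], "rot": [0, 0, -0.36]},
    {"slide": [0.02, -0.04, 0], "rot": [0, 0, -0.48]},
    {"slide": [0.025, -0.05, 0], "rot": [0, 0, -0.6]},
    {"slide": [0.03, -0.06, 0], "rot": [0, 0, -0.72]},
    {"slide": [0.035, -0.07, 0], "rot": [0, 0, -0.84]},
    {"slide": [0.04, -0.08, 0], "rot": [0, 0, -0.96]},
    {"slide": [0.045, -0.09, 0], "rot": [0, 0, -1.08]},
    {"slide": [0.05, -0.095, 0], "rot": [0, 0, -1.2]},
  ],
  fingers=0.03,
)

```text
time: 5.55
eef_pos: [0.5893, -0.207, 0.1071]
tcp_rot: [-0.0, 0.731, 0.683, -0.0]
force: [0.1, -0.9, -0.2]
grip_width: 0.0299
finger_force: 0.0
```

```bash
python3 - <<'E'
from workcell import robot, eyes
from h import *
report(robot)
L=box(eyes.capture("top")); L2=box(eyes.capture("scene"))
E
```

```text
t 5.55 tcp in stop [ -36.8 -255.9] z 0.1071 yaw y -3.877032715731886 F [ 0.1 -0.9 -0.2]
x pct [-71.4 -46.5  -6.3] y pct [-220.6 -162.  -124. ] n 291
x pct [-71.5 -46.3  -4.3] y pct [-219.6 -162.4 -122. ] n 249
```

move_arm(
  series=[
    {"slide": [0, 0.004, -0.03], "rot": [0, 0, -0.12]},
    {"slide": [0, 0.004, -0.06], "rot": [0, 0, -0.124]},
    {"slide": [0, 0.004, -0.085], "rot": [0, 0, -0.124]},
    {"slide": [0, 0.004, -0.099], "rot": [0, 0, -0.124]},
    {"slide": [0, 0.004, -0.099], "rot": [0, 0, -0.124]},
    {"slide": [0.001, 0.009, -0.099], "rot": [0, 0, -0.124]},
    {"slide": [0.0019, 0.0139, -0.099], "rot": [0, 0, -0.124]},
    {"slide": [0.0029, 0.0188, -0.099], "rot": [0, 0, -0.124]},
    {"slide": [0.0038, 0.0237, -0.099], "rot": [0, 0, -0.124]},
    {"slide": [0.0048, 0.0286, -0.099], "rot": [0, 0, -0.124]},
  ],
  fingers=0.03,
)

```text
time: 6.48
eef_pos: [0.5961, -0.1774, 0.0096]
tcp_rot: [0.001, 0.769, 0.639, 0.001]
force: [-0.6, -1.7, 1.1]
grip_width: 0.0301
finger_force: 0.6
```

```bash
python3 - <<'E'
from workcell import robot
from h import *
report(robot)
E
```

```text
t 6.4833 tcp in stop [ -35.8 -225.5] z 0.0096 yaw y -10.54671440905338 F [-0.6 -1.7  1.1]
```

move_arm(
  series=[
    {"slide": [0.001, 0.0049, -0.002], "rot": [0, 0, 0]},
    {"slide": [0.002, 0.0118, -0.002], "rot": [0, 0, 0]},
    {"slide": [0.0035, 0.0196, -0.002], "rot": [0, 0, 0]},
    {"slide": [0.005, 0.0275, -0.002], "rot": [0, 0, 0]},
    {"slide": [0.0065, 0.0353, -0.002], "rot": [0, 0, 0]},
    {"slide": [0.008, 0.0432, -0.002], "rot": [0, 0, 0]},
    {"slide": [0.0095, 0.051, -0.002], "rot": [0, 0, 0]},
    {"slide": [0.011, 0.0589, -0.002], "rot": [0, 0, 0]},
    {"slide": [0.012, 0.064, -0.002], "rot": [0, 0, 0]},
    {"slide": [0.0125, 0.0667, -0.002], "rot": [0, 0, 0]},
  ],
)

```text
time: 7.32
eef_pos: [0.608, -0.1101, 0.0063]
tcp_rot: [-0.0, 0.769, 0.639, 0.0]
force: [-0.5, -1.5, 0.2]
grip_width: 0.0301
finger_force: 0.6
```

```bash
python3 - <<'E'
from workcell import robot,eyes
from h import *
report(robot)
for n in("top","scene"):
    c=eyes.capture(n); L=box(c)
    print([(y,L[k,0].min().round(),L[k,0].max().round()) for y in range(-150,-40,10) if (k:=abs(L[:,1]-y)<5).sum()>3])
    if n=="top": cv2.imwrite("pics/t3.png",cv2.resize(c["pixels"][150:250,240:390],None,fx=5,fy=5))
E
```

```text
t 7.3167 tcp in stop [ -37.  -157.1] z 0.0063 yaw y -10.552209059321967 F [-0.5 -1.5  0.2]
x pct [-72.8 -50.6  -8.1] y pct [-142.6  -66.7  -49.5] n 82
[(-70, np.float64(-60.0), np.float64(-8.0)), (-60, np.float64(-73.0), np.float64(-8.0)), (-50, np.float64(-72.0), np.float64(-15.0))]
x pct [-72.9 -53.4  -9. ] y pct [-168.2  -94.5  -46.2] n 208
[(-150, np.float64(-70.0), np.float64(-20.0)), (-140, np.float64(-73.0), np.float64(-21.0)), (-100, np.float64(-72.0), np.float64(-57.0)), (-90, np.float64(-73.0), np.float64(-36.0)), (-80, np.float64(-72.0), np.float64(-38.0)), (-70, np.float64(-73.0), np.float64(-6.0)), (-60, np.float64(-72.0), np.float64(-7.0)), (-50, np.float64(-73.0), np.float64(-9.0))]
```

View pics/t3.png

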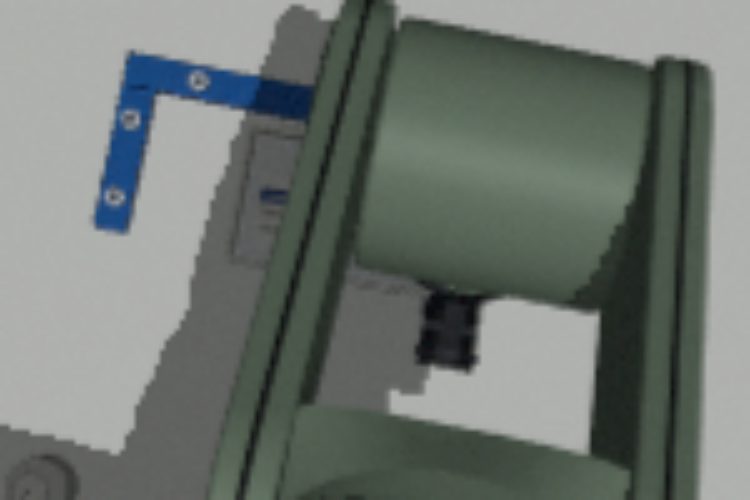

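The box is square, about 6 mm from the long bar. Its leading edge (crop ~(250,130)–(232,262)) is about 47 mm from the short bar. I'll push 45 mm, then retreat and turn.

move_arm(
  series=[
    {"slide": [0.001, 0.0049, 0], "rot": [0, 0, 0]},
    {"slide": [0.0022, 0.0108, 0], "rot": [0, 0, 0]},
    {"slide": [0.0037, 0.0186, 0], "rot": [0, 0, 0]},
    {"slide": [0.0053, 0.0265, 0], "rot": [0, 0, 0]},
    {"slide": [0.0067, 0.0343, 0], "rot": [0, 0, 0]},
    {"slide": [0.0078, 0.0402, 0], "rot": [0, 0, 0]},
    {"slide": [0.0086, 0.0442, 0], "rot": [0, 0, 0]},
    {"slide": [0.0086, 0.0442, 0], "rot": [0, 0, 0]},
    {"slide": [0.0067, 0.0343, 0], "rot": [0, 0, 0]},
    {"slide": [0.0057, 0.0294, 0.02], "rot": [0, 0, 0]},
  ],
)

```text
time: 8.25
eef_pos: [0.6107, -0.0822, 0.0232]
tcp_rot: [-0.003, 0.769, 0.639, -0.003]
force: [0.1, 0.1, -1.0]
grip_width: 0.0299
finger_force: 0.0
```

```bash
python3 - <<'E'
from workcell import robot
from h import *
report(robot)
E
```

```text
t 8.25 tcp in stop [ -39.7 -129.3] z 0.0232 yaw y -10.568901845177251 F [ 0.1  0.1 -1. ]
```

move_arm(
  series=[
    {"slide": [0, 0, 0.04], "rot": [0, 0, 0]},
    {"slide": [0, 0, 0.08], "rot": [0, 0, 0]},
    {"slide": [-0.005, 0.01, 0.09], "rot": [0, 0, 0.12]},
    {"slide": [-0.01, 0.02, 0.09], "rot": [0, 0, 0.24]},
    {"slide": [-0.015, 0.03, 0.09], "rot": [0, 0, 0.36]},
    {"slide": [-0.02, 0.04, 0.09], "rot": [0, 0, 0.48]},
    {"slide": [-0.025, 0.05, 0.09], "rot": [0, 0, 0.6]},
    {"slide": [-0.03, 0.06, 0.09], "rot": [0, 0, 0.72]},
    {"slide": [-0.036, 0.07, 0.09], "rot": [0, 0, 0.84]},
    {"slide": [-0.043, 0.08, 0.09], "rot": [0, 0, 0.96]},
  ],
  fingers=0.05,
)

```text
time: 9.08
eef_pos: [0.5703, -0.0023, 0.1164]
tcp_rot: [0.0, 0.385, 0.923, -0.0]
force: [-0.0, -0.6, 0.9]
grip_width: 0.0499
finger_force: 0.0
```

move_arm(
  series=[
    {"slide": [-0.005, 0.005, 0], "rot": [0, 0, 0.12]},
    {"slide": [-0.006, 0.009, 0], "rot": [0, 0, 0.24]},
    {"slide": [-0.006, 0.009, 0], "rot": [0, 0, 0.36]},
    {"slide": [-0.006, 0.009, 0], "rot": [0, 0, 0.48]},
    {"slide": [-0.006, 0.009, 0], "rot": [0, 0, 0.6]},
    {"slide": [-0.006, 0.009, 0], "rot": [0, 0, 0.6]},
  ],
)

```text
time: 9.58
eef_pos: [0.5644, 0.0064, 0.1164]
tcp_rot: [0.0, 0.097, 0.995, -0.0]
force: [-0.9, 0.3, 0.6]
grip_width: 0.0502
finger_force: 0.0
```

```bash
python3 - <<'E'
from workcell import robot,eyes
from h import *
report(robot)
for n in("top","scene"):
    c=eyes.capture(n); L=box(c)
    print([(y,L[k,0].min().round(),L[k,0].max().round()) for y in range(-120,10,10) if (k:=abs(L[:,1]-y)<5).sum()>3])
E
```

```text
t 9.5833 tcp in stop [-102.   -51.1] z 0.1164 yaw y 78.85283207051282 F [-0.9  0.3  0.6]
x pct [-72.5 -13.1  -7.5] y pct [-101.2  -89.1   -3.5] n 40
[(-100, np.float64(-73.0), np.float64(-7.0)), (-90, np.float64(-72.0), np.float64(-8.0))]
x pct [-73.2 -47.5  -7. ] y pct [-99.9 -41.6  -1.7] n 205
[(-100, np.float64(-71.0), np.float64(-8.0)), (-90, np.float64(-73.0), np.float64(-7.0)), (-80, np.float64(-74.0), np.float64(-8.0)), (-70, np.float64(-73.0), np.float64(-8.0)), (-60, np.float64(-72.0), np.float64(-8.0)), (-50, np.float64(-73.0), np.float64(-7.0)), (-40, np.float64(-72.0), np.float64(-8.0)), (-30, np.float64(-74.0), np.float64(-7.0)), (-20, np.float64(-73.0), np.float64(-8.0)), (-10, np.float64(-73.0), np.float64(-7.0)), (0, np.float64(-69.0), np.float64(-7.0))]
```

move_arm(
  series=[
    {"slide": [0, 0, -0.04], "rot": [0, 0, 0]},
    {"slide": [0, 0, -0.08], "rot": [0, 0, 0]},
    {"slide": [0, 0, -0.1], "rot": [0, 0, 0]},
    {"slide": [0, 0, -0.109], "rot": [0, 0, 0]},
    {"slide": [0.0049, -0.001, -0.109], "rot": [0, 0, 0]},
    {"slide": [0.0098, -0.0019, -0.109], "rot": [0, 0, 0]},
    {"slide": [0.0147, -0.0029, -0.109], "rot": [0, 0, 0]},
    {"slide": [0.0177, -0.0034, -0.109], "rot": [0, 0, 0]},
    {"slide": [0.0196, -0.0038, -0.109], "rot": [0, 0, 0]},
    {"slide": [0.0216, -0.0042, -0.109], "rot": [0, 0, 0]},
  ],
)

```text
time: 10.52
eef_pos: [0.5867, 0.0031, 0.0083]
tcp_rot: [0.001, 0.098, 0.995, 0.0]
force: [-1.1, -0.3, 1.0]
grip_width: 0.0501
finger_force: 0.6
```

move_arm(
  series=[
    {"slide": [0.001, -0.0002, 0], "rot": [0, 0, 0]},
    {"slide": [0.002, -0.0004, 0], "rot": [0, 0, 0]},
    {"slide": [0.002, -0.0004, 0], "rot": [0, 0, 0]},
  ],
)

```text
time: 10.77
eef_pos: [0.5883, 0.0027, 0.0075]
tcp_rot: [0.0, 0.098, 0.995, 0.0]
force: [0.0, -0.3, 0.1]
grip_width: 0.0501
finger_force: 0.2
```

```bash
python3 - <<'E'
from workcell import robot,eyes
from h import *
report(robot)
E
```

```text
t 10.7667 tcp in stop [-77.8 -50.2] z 0.0075 yaw y 78.78173050255165 F [ 0.  -0.3  0.1]
```

Not yet at a hard stop, so I'll advance in small steps watching the force.

move_arm(
  series=[
    {"slide": [0.001, -0.0002, 0], "rot": [0, 0, 0]},
    {"slide": [0.001, -0.0002, 0], "rot": [0, 0, 0]},
  ],
)

```text
time: 10.93
eef_pos: [0.5892, 0.0025, 0.0073]
tcp_rot: [0.0, 0.098, 0.995, 0.0]
force: [-1.6, 0.4, 0.6]
grip_width: 0.0501
finger_force: 0.3
```

move_arm(
  series=[
    {"slide": [0.001, -0.0002, 0], "rot": [0, 0, 0]},
    {"slide": [0.001, -0.0002, 0], "rot": [0, 0, 0]},
  ],
)

```text
time: 11.1
eef_pos: [0.5895, 0.0024, 0.0072]
tcp_rot: [-0.001, 0.098, 0.995, 0.0]
force: [-3.1, 0.5, 1.6]
grip_width: 0.0501
finger_force: 1.3
```

move_arm(
  series=[
    {"slide": [0.001, -0.0002, 0], "rot": [0, 0, 0]},
    {"slide": [0.001, -0.0002, 0], "rot": [0, 0, 0]},
  ],
)

```text
time: 11.27
eef_pos: [0.5895, 0.0024, 0.0072]
tcp_rot: [-0.002, 0.098, 0.995, 0.0]
force: [-5.0, 0.9, 3.9]
grip_width: 0.0504
finger_force: 2.7
```

The box is hard against the long bar (force rises while the TCP stalls). Now back off and go to the end for the final y push.

move_arm(
  series=[
    {"slide": [-0.005, 0.001, 0], "rot": [0, 0, 0]},
    {"slide": [-0.0157, 0.003, 0], "rot": [0, 0, 0]},
    {"slide": [-0.0157, 0.003, 0.03], "rot": [0, 0, 0]},
    {"slide": [-0.0157, 0.003, 0.065], "rot": [0, 0, 0]},
    {"slide": [-0.0157, 0.003, 0.1], "rot": [0, 0, -0.12]},
    {"slide": [-0.0157, 0.003, 0.1], "rot": [0, 0, -0.24]},
    {"slide": [-0.01, -0.01, 0.1], "rot": [0, 0, -0.36]},
    {"slide": [-0.004, -0.02, 0.1], "rot": [0, 0, -0.48]},
    {"slide": [0.002, -0.03, 0.1], "rot": [0, 0, -0.6]},
    {"slide": [0.008, -0.045, 0.1], "rot": [0, 0, -0.72]},
  ],
)

```text
time: 12.1
eef_pos: [0.6001, -0.0429, 0.1076]
tcp_rot: [0.001, 0.444, 0.896, 0.0]
force: [0.0, -0.5, 0.8]
grip_width: 0.0498
finger_force: 0.0
```

move_arm(
  series=[
    {"slide": [0.005, -0.01, 0], "rot": [0, 0, -0.12]},
    {"slide": [0.01, -0.02, 0], "rot": [0, 0, -0.24]},
    {"slide": [0.014, -0.03, 0], "rot": [0, 0, -0.36]},
    {"slide": [0.018, -0.041, 0], "rot": [0, 0, -0.48]},
    {"slide": [0.018, -0.041, 0], "rot": [0, 0, -0.6]},
    {"slide": [0.018, -0.041, 0], "rot": [0, 0, -0.72]},
    {"slide": [0.018, -0.041, 0], "rot": [0, 0, -0.84]},
    {"slide": [0.018, -0.041, 0], "rot": [0, 0, -0.84]},
  ],
  fingers=0.03,
)

```text
time: 12.77
eef_pos: [0.6177, -0.0842, 0.1073]
tcp_rot: [0.001, 0.77, 0.638, 0.0]
force: [-0.1, 0.4, 0.5]
grip_width: 0.0303
finger_force: 0.0
```

```bash
python3 - <<'E'
from workcell import robot,eyes
from h import *
report(robot)
for n in("top","scene"):
    c=eyes.capture(n); L=box(c)
    print([(y,L[k,0].min().round(),L[k,0].max().round()) for y in range(-120,10,10) if (k:=abs(L[:,1]-y)<5).sum()>3])
E
```

```text
t 12.7667 tcp in stop [ -32.4 -129.9] z 0.1073 yaw y -10.71638753086232 F [-0.1  0.4  0.5]
x pct [-66.  -65.2 -55.9] y pct [-100.9  -83.4  -60. ] n 17
[(-100, np.float64(-66.0), np.float64(-56.0))]
x pct [-65.8 -41.2   0.7] y pct [-100.2  -41.3   -2.3] n 208
[(-100, np.float64(-67.0), np.float64(-0.0)), (-90, np.float64(-66.0), np.float64(0.0)), (-80, np.float64(-66.0), np.float64(-1.0)), (-70, np.float64(-65.0), np.float64(1.0)), (-60, np.float64(-65.0), np.float64(1.0)), (-50, np.float64(-67.0), np.float64(-1.0)), (-40, np.float64(-66.0), np.float64(0.0)), (-30, np.float64(-65.0), np.float64(0.0)), (-20, np.float64(-66.0), np.float64(1.0)), (-10, np.float64(-65.0), np.float64(1.0)), (0, np.float64(-60.0), np.float64(0.0))]
```

move_arm(
  series=[
    {"slide": [-0.002, 0, -0.04], "rot": [0, 0, 0]},
    {"slide": [-0.002, 0, -0.08], "rot": [0, 0, 0]},
    {"slide": [-0.002, 0, -0.1], "rot": [0, 0, 0]},
    {"slide": [-0.002, 0, -0.1], "rot": [0, 0, 0]},
    {"slide": [-0.001, 0.005, -0.1], "rot": [0, 0, 0]},
    {"slide": [0, 0.01, -0.1], "rot": [0, 0, 0]},
    {"slide": [0.001, 0.015, -0.1], "rot": [0, 0, 0]},
    {"slide": [0.0015, 0.017, -0.1], "rot": [0, 0, 0]},
    {"slide": [0.0018, 0.019, -0.1], "rot": [0, 0, 0]},
    {"slide": [0.002, 0.02, -0.1], "rot": [0, 0, 0]},
  ],
)

```text
time: 13.7
eef_pos: [0.62, -0.0637, 0.0085]
tcp_rot: [0.001, 0.769, 0.639, 0.001]
force: [-0.1, -0.9, 0.9]
grip_width: 0.0302
finger_force: 0.5
```

move_arm(
  series=[
    {"slide": [0.0002, 0.001, 0], "rot": [0, 0, 0]},
    {"slide": [0.0002, 0.001, 0], "rot": [0, 0, 0]},
  ],
)

```text
time: 13.87
eef_pos: [0.6196, -0.0629, 0.0078]
tcp_rot: [0.0, 0.769, 0.639, 0.0]
force: [1.1, -0.7, 1.1]
grip_width: 0.0303
finger_force: 0.2
```

move_arm(
  series=[
    {"slide": [0.0002, 0.001, 0], "rot": [0, 0, 0]},
    {"slide": [0.0002, 0.001, 0], "rot": [0, 0, 0]},
  ],
)

```text
time: 14.03
eef_pos: [0.6196, -0.0628, 0.0077]
tcp_rot: [0.001, 0.769, 0.639, -0.0]
force: [-1.6, -4.5, 3.3]
grip_width: 0.0302
finger_force: 2.3
```

move_arm(
  series=[
    {"slide": [0.0002, 0.001, 0], "rot": [0, 0, 0]},
    {"slide": [0.0002, 0.001, 0], "rot": [0, 0, 0]},
  ],
)

```text
time: 14.2
eef_pos: [0.6195, -0.0627, 0.0077]
tcp_rot: [0.001, 0.769, 0.639, -0.001]
force: [-2.3, -7.5, 3.9]
grip_width: 0.0301
finger_force: 4.1
```

Hard contact with the short bar. Back off along -y, rise and clear the view for a check.

move_arm(
  series=[
    {"slide": [-0.001, -0.005, 0], "rot": [0, 0, 0]},
    {"slide": [-0.003, -0.016, 0], "rot": [0, 0, 0]},
    {"slide": [-0.005, -0.025, 0.01], "rot": [0, 0, 0]},
    {"slide": [-0.005, -0.025, 0.05], "rot": [0, 0, 0]},
    {"slide": [-0.005, -0.025, 0.09], "rot": [0, 0, 0]},
    {"slide": [-0.005, -0.025, 0.13], "rot": [0, 0, 0]},
    {"slide": [-0.035, -0.045, 0.14], "rot": [0, 0, 0]},
    {"slide": [-0.07, -0.06, 0.14], "rot": [0, 0, 0]},
    {"slide": [-0.1, -0.08, 0.14], "rot": [0, 0, 0]},
    {"slide": [-0.13, -0.1, 0.14], "rot": [0, 0, 0]},
  ],
)

```text
time: 15.03
eef_pos: [0.488, -0.1616, 0.1483]
tcp_rot: [0.0, 0.769, 0.639, 0.0]
force: [0.3, -0.8, 0.2]
grip_width: 0.0298
finger_force: 0.0
```

```bash
python3 - <<'E'
from workcell import robot,eyes
from h import *
report(robot)
for n in("top","scene"):
    c=eyes.capture(n); L=box(c)
    print([(y,L[k,0].min().round(),L[k,0].max().round()) for y in range(-120,10,10) if (k:=abs(L[:,1]-y)<5).sum()>3])
    if n=="top":
        cv2.imwrite("pics/t4.png",cv2.resize(c["pixels"][110:290,225:355],None,fx=3.3,fy=3.3)); C=cloud(c); H=C[...,2]
        for m,(x0,y0,x1,y1) in dict(steel=(236,232,262,260),brass=(232,270,252,295),loupe=(395,258,425,292),black=(252,112,276,138),white=(316,110,342,138)).items():
            Q=C[y0:y1,x0:x1][H[y0:y1,x0:x1]>.012]; print(m,np.round(rect(Q)[:2],4) if len(Q)>9 else None)
E
```

```text
t 15.0333 tcp in stop [-144.9 -230.6] z 0.1483 yaw y -10.57096051560113 F [ 0.3 -0.8  0.2]
x pct [-66.9 -42.1  -1.4] y pct [-98.  -38.4  -1. ] n 293
[(-100, np.float64(-66.0), np.float64(-3.0)), (-80, np.float64(-67.0), np.float64(1.0)), (-70, np.float64(-67.0), np.float64(-2.0)), (-60, np.float64(-66.0), np.float64(-2.0)), (-50, np.float64(-67.0), np.float64(-2.0)), (-40, np.float64(-67.0), np.float64(-2.0)), (-30, np.float64(-67.0), np.float64(-2.0)), (-20, np.float64(-67.0), np.float64(0.0)), (-10, np.float64(-66.0), np.float64(-2.0)), (0, np.float64(-67.0), np.float64(-2.0))]
steel [0.4852 0.0883]
brass [0.4016 0.1029]
loupe [ 0.4938 -0.1741]
black [0.7727 0.0501]
white [ 0.7731 -0.1048]
x pct [-67.1 -42.5  -7.3] y pct [-53.1 -18.8   1.3] n 72
[(-30, np.float64(-67.0), np.float64(-31.0)), (-20, np.float64(-67.0), np.float64(-31.0)), (-10, np.float64(-67.0), np.float64(-32.0)), (0, np.float64(-64.0), np.float64(-2.0))]
```

View pics/t4.png

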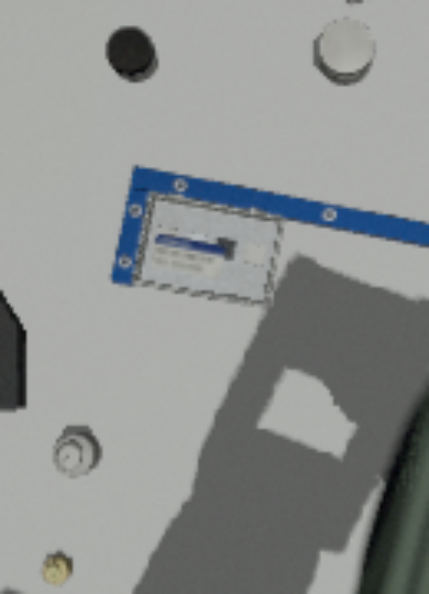

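The box sits flush in the corner (crop (145,195)–(285,300)), with no gap along either bar. The jars and weights haven't moved. The loupe's odd reading is the arm hiding it; the arm never came near it at low height. Handing in.

```bash
python3 -c "
from workcell import robot
print(robot.sign_off())"
```

```text
the job is handed in; nothing more can be done
None
```

I pushed the carrier box flat into the corner stop and handed the job in at about 15 s; the last top view showed it square and flush against both bars, with the jars and weights unmoved. The arm hid the loupe in that view, so I did not re-measure it, but the arm never worked near it at low height. The hand-in gave no verdict.

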